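# Press the digital caliper back into its foam tool tray and lock the keeper over it

### The arm

A 6-joint arm with a two-finger parallel gripper is mounted at the origin on a cart in front of the work surface, level with it; the furniture and walls round the work are solid. World frame = base frame: x ahead of the robot, y to its left, z up, the work surface at z = 0. Lengths are in mm, angles in rad, forces in N, time in s.
With the tool pointing down it reaches from about 300 to 775 mm from the base axis. Payload 14.6 kg.
Tool frame: the origin (TCP) lies on the mounting face of the last link; the fingertips stand 199 mm ahead of it and the grasp point (between the pads) lies 180 mm ahead of it; z points along the fingers, y is the line along which they close (so a half turn about z gives the same grasp; the last joint's range is limited). The gripper opens to 94 mm and grips with 3 to 60 N. Pads are 16 mm wide; open, the fingers measure 119 mm over their backs; the gripper's body (75 mm by 177 mm) begins 78 mm behind the grasp point.
Start: joints at [1.222, 0.3, 1.521, -0, 1.321, -0.067], TCP at [152.945, 528.298, 404.646] pointing down, gripper open.
Joint ranges: [-3.03, 3.03], [-0.79, 2.21], [0.23, 2.52], [-1.04, 4.18], [0, 3.07], [-2.55, 2.55]. Speed limits (rad/s): [2.22, 2.22, 2.57, 3.14, 3.14, 3.14].

### API

Orientations are given as [roll, pitch, yaw] about the fixed x, y, z axes, in that order (R = Rz(yaw) Ry(pitch) Rx(roll)).
In Python, from cell import manip gives the robot as it stands. The module is installed in compiled form; this text tells all that it offers.
- The arm moves only by the shell command python3 -m creep 'ROWS' [FORCE]. ROWS is a JSON object of lists of equal length, an entry for each row: "slide": the shift along the world's x, y, z in cm, a list of three; "turn": the turn about the world's z in rad; "claw": the opening, from 0 (shut) to 1 (fully open). A call has 1 to 8 rows; each row shifts and turns the commanded pose from where the row before left it; what a row does not reach is not made up. A row lasts 1/8 s, in which the tool goes at most 62.5 mm and 10.7 degrees, less where a joint would pass 70% of its speed; a pose out of reach is approached as far as the arm can. A call with a gripper value outside its range is refused whole. The fingers move at their own pace and stop on an object; FORCE is the grip in N (left out, the last holds). Time passes only in rows, so rows that do not move let the fingers close. It gives the time, the measured TCP pose, the force, the opening and the grip force at its end, in the units of the state.
- manip.read_state(): the state, without advancing time (a new reading comes with each control period).
- manip.camera(name): name is "side" or "top"; returns (picture, depth): 480x640x3 uint8, red, green, blue; 480x640 float32, mm along the optical axis (not along the pixel's ray), 0 where there is no reading.
- manip.calibration(name): a dict with "intrinsics" (3x3 intrinsics, pixels), "k1" (the pictures are not rectified: a ray, as slopes to the right and down, at radius r is drawn at 1 + k1 r^2 times it, then the intrinsics apply), "pose" (4x4, takes a point from camera to world coordinates). Camera axes: x right, y up, looking along -z (the intrinsics and any distortion apply to the point x, -y, -z); pixel columns grow to the right and rows downward; lengths in mm; the calibration is good to about 2 mm. A picture is of the moment at which its call begins. calibration takes no time and is no camera call.
- manip.sign_off(): hands the job in; it is judged then, once.
Trained networks look in the newest picture that a camera, given by its name, has taken for a name from the list of things; names that differ only in an ending like _2 or _b are one class to them, and where a whole thing is asked for, a point or a joint stands for the part that bears it (a point fixed in the world has none). Each returns a list of dicts, best first, with "score" (0 to 1); they miss things now and then, are a little off and sometimes report something else, mostly with a low value. They report only what shows in the picture. A call takes as long as a camera call. They do not tell look-alikes from the thing itself.
- manip.cut_out(query, camera): "mask" (480x640 bool, what is visible of it) and "position" ([column, row] in pixels, amid what is visible of it).
The state is a dict: "clock": time; "joints": joint angles; "qd": joint speeds; "effort": joint torques, N m; "eef_pos": TCP position; "eef_rot": TCP orientation; "wrist_force": force on the tool from outside, world axes, zero at the start; "moment": the same for the moment, N m; "finger_gap": finger opening in mm; "finger_force": force on a finger pad.
Only numpy, scipy, OpenCV 4.12 (cv2) and the standard library are available. Lean on these libraries where they do the work, as an engineer would, in place of code of your own. Each camera call takes 0.05 s, during which the arm holds its last target. There are 200 camera calls.

### The job

Put the digital caliper away in its foam tool tray: swing the keeper on the tray clear of the caliper-shaped cut-out, press the caliper into the cut-out the way round that it fits until it is fully home and lies level, then swing the keeper all the way back across it. Leave the roll of tape, the tin and the tape dispenser where they are.

Things in the scene. Friction and masses are not known exactly. Their poses are not given: they have to be found in the camera images.
- tray: foam tool tray, fixed: a block 162 mm (x) by 272 mm (y), black plastic rim 28 mm high round a flat charcoal foam top at z = 30 mm. Origin: centre of the underside. Two outlines with light grey floors are die-cut in the foam: a large one shaped like a caliper, and a small L holding a flush hex key (fixed, part of the tray)
- pocket (a point): floor of the caliper cut-out, 10 mm under the foam top, at x -20, y 0, z 20 mm in the tray's frame; axes as the tray's. The caliper's origin and axes coincide with it when it is home: jaws at the +y end, plain beam end at -y. The cut-out is 1.5 mm wider than the caliper all round
- pocket_tail (a point): point in the cut-out where the caliper's point caliper_tail lies when the caliper is home: 6 mm to +x, 100 mm to -y and 6 mm up from point pocket
- caliper: digital caliper, loose, lying flat, display up, 205 mm (its y) by 72 mm, 0.15 kg. Origin: underside, mid-length. Head with display, to grip and press: x -12 to 24, y -1 to 61, z 0 to 12 mm (thumb roller to x -16 at y -1 to 9). Beam: x -2 to 14, y -102 to 102, z 4 to 8. Jaws: x -36 to 36, y 48 to 75 and 88 to 102, z 4 to 8
- caliper_grip (a point): centre of the flat top of the caliper's head between roller and jaws, at x 6, y 27, z 12 mm in the caliper's frame. The head, 36 mm wide, can be pinched here across x by its upper 6 mm. With the caliper home this top stands 2 mm above the foam
- caliper_tail (a point): point in the caliper's beam near its plain end, at x 6, y -100, z 6 mm in the caliper's frame
- keeper (a joint): angle of the keeper, an aluminium turn-button on the tray: arm 16 mm wide, reaching 47 mm from its pivot, 1.5 to 6.5 mm above the foam. 0 (stop): arm points to the tray's -x, across the beam's cut-out, closed. Grows anticlockwise seen from above; 1.57: points to the tray's -y, open (stop 1.6). Stays where left; 1 to 2 N at the knob moves it
- keeper_pivot (a point): pivot axis (vertical) of the keeper, at x 24, y -65 mm in the tray's frame, 6.5 mm above the foam
- keeper_knob (a point): the keeper's upright round steel knob on the arm, 12 to 15 mm in diameter, 26 mm high, 38 mm from the pivot; the point lies on its axis, 20 mm above the foam and 12 mm below its top. Pinch it from above or push it sideways
- tape_roll: bystander: roll of black tape, 62 mm across, 19 mm high; origin at the centre of its underside
- wax_tin: bystander: round grey tin, 66 mm across, 30 mm high; origin at the centre of its underside
- tape_dispenser: bystander: small tape dispenser, 60 x 28 mm, 53 mm high; origin at the centre of its underside
- lips (a point): point midway between two springy foam lips, at the level of the foam top, at x 6, y 30 mm from point pocket. The lips stand 2 mm out of the cut-out's two long side walls beside the head. They carry the caliper's weight, so it must be pushed straight down past them, with roughly 6 to 15 N here, until it meets the floor
Mind the look-alikes: they are no part of the job. What is shaped like the caliper but purple is not meant.

How it is judged (in metres and radians):
On the way, in this order (a step that is already met when the one before it is completed fails the run):
1. the keeper has been swung clear of the cut-out (at least 1.1 rad) (value of joint keeper above 1.1 rad), for 0.2 s.
2. the caliper is home in the cut-out while the keeper is clear of it (value of joint keeper above 0.8 rad and horizontal distance between caliper and pocket below 0.004 m and z of caliper in the frame of pocket below 0.002 m and distance between caliper_tail and pocket_tail below 0.005 m and angle between caliper's own z axis and vertical below 0.03 rad), for 0.2 s.
At the end, for the whole second after the job is handed in: The caliper rests home in its cut-out: origin within 4 mm sideways of and under 2 mm above site pocket, tail within 5 mm of site pocket_tail, tilt under 0.03 rad; keeper back across it (joint under 0.15 rad); tape roll, tin and dispenser within 20 mm of where they stood (value of joint keeper below 0.15 rad and horizontal distance between caliper and pocket below 0.004 m and z of caliper in the frame of pocket below 0.002 m and distance between caliper_tail and pocket_tail below 0.005 m and angle between caliper's own z axis and vertical below 0.03 rad and linear speed of caliper below 0.01 m/s and distance of each of tape_roll, wax_tin, tape_dispenser from where it was at the start of the episode below 0.02 m); the robot touches nothing.
It fails at once if the tape roll, the tin or the tape dispenser is shifted by more than 20 mm (distance of any of tape_roll, wax_tin, tape_dispenser from where it was at the start of the episode above 0.02 m).
It also fails if it takes over 72 s, if anything falls off the work surface, if the arm or the gripper's body presses on something with over 40 N, if the wrist force passes 120 N, or if a joint passes its speed limit or range.

## Working session

There is one attempt and no reset: what is moved stays moved. The work goes in short steps, Python scripts to look and compute and a shell command to move; the robot and the scene stay as the last step left them, time stands still between calls to the robot, and variables do not carry over. Pictures are saved under pics/ and viewed, at most 10 in all, crops included, and the job is handed in when it is done.

```bash
mkdir -p pics; cat > h.py <<'E'
import numpy as np, cv2
from cell import manip
def ray(cam,uv):
    c=manip.calibration(cam);K=np.array(c["intrinsics"]);P=np.array(c["pose"])
    uv=np.atleast_2d(np.array(uv,float))
    n=cv2.undistortPoints(uv.reshape(-1,1,2),K,np.array([c["k1"],0,0,0.])).reshape(-1,2)
    return n,P
def onz(cam,uv,z):
    n,P=ray(cam,uv); d=np.c_[n[:,0],-n[:,1],-np.ones(len(n))]@P[:3,:3].T
    o=P[:3,3]; return o+d*((z-o[2])/d[:,2])[:,None]
def bydepth(cam,uv,dep):
    n,P=ray(cam,uv); uv=np.atleast_2d(uv).astype(int); z=dep[uv[:,1],uv[:,0]]
    return (np.c_[n[:,0],-n[:,1],-np.ones(len(n))]*z[:,None])@P[:3,:3].T+P[:3,3]
def proj(cam,p):
    c=manip.calibration(cam);K=np.array(c["intrinsics"]);P=np.array(c["pose"])
    q=(np.atleast_2d(p)-P[:3,3])@P[:3,:3]; q=q*[1,-1,-1]; s=q[:,:2]/q[:,2:]
    s=s*(1+c["k1"]*(s**2).sum(1))[:,None]; return s@K[:2,:2].T+K[:2,2]
E
python3 - <<'E'
from h import *
for c in("top","side"):
    im,d=manip.camera(c); cv2.imwrite(f"pics/{c}0.png",im[:,:,::-1]); np.save(c+"d.npy",d)
    print(c,np.round(manip.calibration(c)["pose"],2).tolist(),manip.calibration(c)["intrinsics"])
    for q in["tray","caliper","keeper","keeper_knob","tape_roll","wax_tin","tape_dispenser"]:
        for r in manip.cut_out(q,c)[:3]:
            u=r["position"];print(q,round(r["score"],2),np.round(u),r["mask"].sum(),np.round(bydepth(c,u,d)[0]))
print(manip.read_state())
E
```

```text
top [[-0.0, 1.0, -0.07, 479.62], [-1.0, -0.0, -0.01, -160.56], [-0.01, 0.07, 1.0, 1075.5], [0.0, 0.0, 0.0, 1.0]] [[437.07064567   0.         327.1072612 ]
 [  0.         437.07064567 246.16314665]
 [  0.           0.           1.        ]]
tray 0.93 [181. 263.] 7580 [514. 200.  28.]
caliper 0.84 [489. 295.] 994 [ 433. -546.   10.]
caliper 0.71 [340. 281.] 836 [ 469. -184.   10.]
keeper 0.63 [202. 266.] 150 [505. 146.  37.]
keeper_knob 0.53 [202. 267.] 123 [504. 145.  36.]
tape_roll 0.57 [365. 191.] 378 [ 692. -248.    0.]
wax_tin 0.71 [200. 186.] 636 [703. 157.  28.]
tape_dispenser 0.76 [287. 192.] 295 [682. -58.  51.]
side [[-0.99, 0.06, -0.09, 412.17], [-0.1, -0.68, 0.73, 862.26], [-0.02, 0.73, 0.68, 997.28], [0.0, 0.0, 0.0, 1.0]] [[609.67628503   0.         333.94728383]
 [  0.         609.67628503 242.95584258]
 [  0.           0.           1.        ]]
tray 0.77 [332. 393.] 11165 [503. 231.  21.]
caliper 0.92 [364. 251.] 827 [ 472. -170.   10.]
caliper 0.79 [386. 156.] 477 [ 436. -558.   10.]
caliper 0.47 [262. 279.] 497 [686. -39.  33.]
keeper 0.78 [340. 350.] 196 [497. 140.  3
[... 204 characters left out ...]
clock': 0.8, 'joints': array([ 1.22237626e+00,  2.99931474e-01,  1.52100849e+00,  2.15363817e-05,
        1.32066877e+00, -6.66009716e-02]), 'qd': array([-4.73919476e-04, -8.52259581e-04,  8.96303334e-04, -8.37953499e-04,
       -6.44976040e-05,  4.80628758e-06]), 'effort': array([-2.13742373e-03, -5.31614614e+01, -3.52901423e+01,  7.08417781e-02,
        2.12499563e-02,  7.41809072e-05]), 'eef_pos': array([152.95806399, 528.30057342, 404.62471469]), 'eef_rot': array([-3.14157800e+00, -2.18897937e-05,  2.85976822e+00]), 'wrist_force': array([ 0.33773769, -0.06522731,  1.04280928]), 'moment': array([ 0.00589693,  0.01171873, -0.01173371]), 'finger_force': 0.0, 'finger_gap': 94.30367639706756}
```

View pics/top0.png

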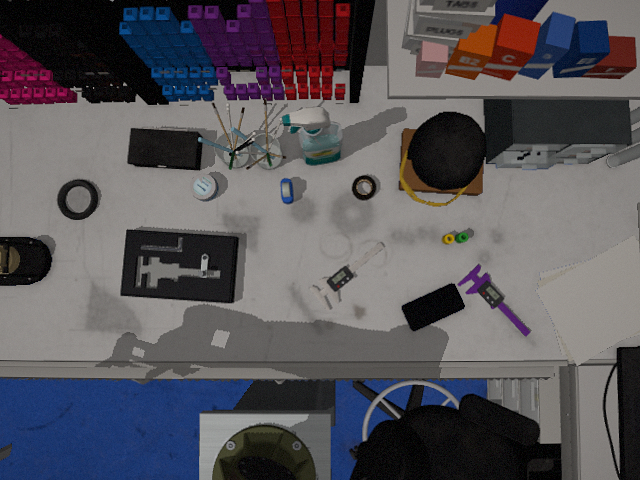

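View pics/side0.png

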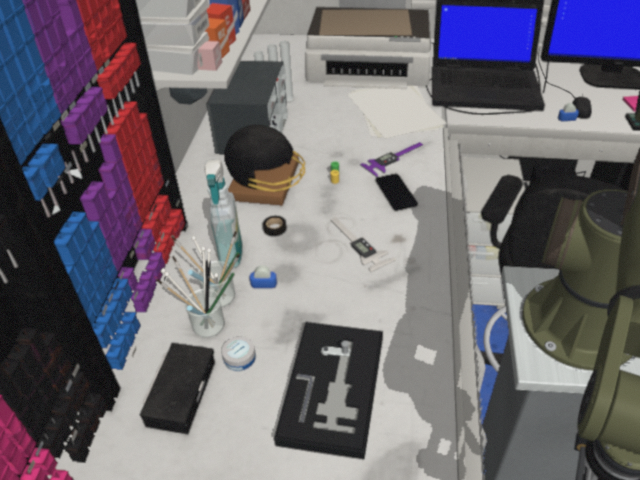

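Top view: the tray's cut-out has its jaws to the left, which is world +y, and the keeper at (204,264) looks closed. The real caliper is at (345,278) with its jaws lower left and its tail at (382,245). The purple caliper at (495,295) is the decoy. Next I'll fit the poses precisely.

```bash
python3 - <<'E'
from h import *
a=cv2.imread("pics/top0.png");b=cv2.imread("pics/side0.png")
r=lambda i,x,y,w,h,s:cv2.resize(i[y:y+h,x:x+w],None,fx=s,fy=s,interpolation=cv2.INTER_CUBIC)
A=r(a,115,222,133,84,3);B=r(a,300,230,100,84,4);C=r(b,270,315,120,145,2);D=r(b,320,210,90,70,4)
o=np.zeros((600,800,3),np.uint8)
o[:A.shape[0],:399]=A;o[:336,400:800]=B;o[300:300+290,:240]=C;o[340:600,400:760]=D[:260]
cv2.imwrite("pics/crop1.png",o)
for c in("top","side"):
    manip.camera(c)
    m=manip.cut_out("tray",c)[0]["mask"].astype(np.uint8)
    cnt=max(cv2.findContours(m,0,1)[0],key=cv2.contourArea).reshape(-1,2)
    p=onz(c,cnt,29)[:,:2].astype(np.float32)
    print(c,cv2.minAreaRect(p))
E
```

```text
top ((508.1234130859375, 203.3694610595703), (277.384521484375, 162.67507934570312), 85.88417053222656)
side ((506.06561279296875, 214.77285766601562), (287.839111328125, 164.89944458007812), 86.02472686767578)
```

View pics/crop1.png

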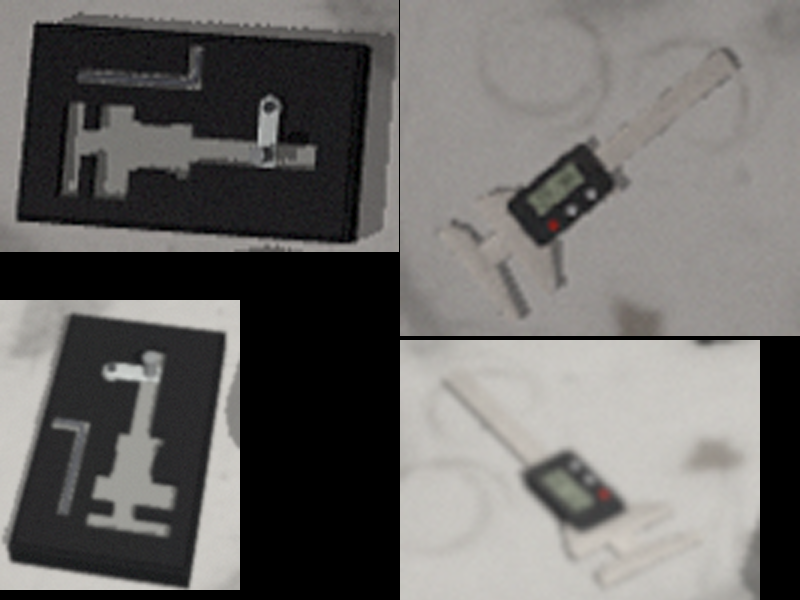

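The crops confirm the orientation: the long jaws are on the caliper's -x side and the keeper is closed. I'll fit the model silhouettes per camera.

```bash
cat > fit.py <<'E'
from h import *
from scipy.optimize import minimize
box=lambda a,b,c,d:np.array([[a,c],[b,c],[b,d],[a,d]],float)
HEAD=[box(-12,24,-1,61)]; METAL=[box(-2,14,-102,102),box(-36,36,48,75),box(-36,36,88,102)]; ROLL=[box(-16,-12,-1,9)]
S=4
def grow(b,g): return b+np.array([[-g,-g],[g,-g],[g,g],[-g,g]])
def world(b,p,z):
    c,s=np.cos(p[2]),np.sin(p[2]); q=b@np.array([[c,s],[-s,c]])+p[:2]; return np.c_[q,np.full(len(q),z)]
def render(cam,polys,p,z,roi):
    x,y,w,h=roi; m=np.zeros((h*S,w*S),np.uint8)
    for b in polys:
        uv=(proj(cam,world(b,p,z))-[x-.5,y-.5])*S-.5
        cv2.fillPoly(m,[np.round(uv*16).astype(np.int32)],1,shift=4)
    return m
def down(m): return cv2.resize(m.astype(np.float32),None,fx=1/S,fy=1/S,interpolation=cv2.INTER_AREA)
def fit(img,cam,layers,p0,roi,hw=(6,6,.05)):
    x,y,w,h=roi; g=cv2.cvtColor(img,cv2.COLOR_RGB2GRAY)[y:y+h,x:x+w].astype(float)
    def cost(p):
        L,ok=layers(cam,p,roi); A=np.stack([np.ones_like(L[0])]+L,-1)[ok]; b=g[ok]
        k=np.linalg.lstsq(A,b,rcond=None)[0]; return np.abs(A@k-b).mean()
    sc=np.array(hw); best=None
    for j in range(4):
        sx=np.array([[0,0,0],[1,.3,0],[0,1,.5],[.4,0,-1]])*(-1)**j*(1 if j<2 else .5)
        r=minimize(lambda q:cost(p0+q*sc),np.zeros(3),method="Nelder-Mead",options=dict(initial_simplex=sx,xatol=.003,fatol=1e-3,maxiter=300))
        if best is None or r.fun<best[0]: best=(r.fun,p0+r.x*sc)
    return best
def cal_layers(z0=0.):
    def f(cam,p,roi):
        hd=render(cam,HEAD,p,z0+12,roi)|render(cam,HEAD,p,z0+6,roi); inn=render(cam,[grow(HEAD[0],-5)],p,z0+12,roi)
        mt=render(cam,METAL,p,z0+6,roi)&(1-hd); near=render(cam,[box(-60,65,-125,125)],p,z0,roi)
        return [down(hd),down(mt)],(down(near)>.9)&(down(inn)<.1)
    return f
def pocket_layers(cam,p,roi):  # p = pocket pose
    P=[grow(b,1.5) for b in HEAD+METAL+ROLL]
    fl=render(cam,P,p,20,roi)&render(cam,P,p,30,roi)
    near=render(cam,[box(-50,42,-120,112)],p,30,roi)
    kp=render(cam,[box(-25,60,-95,-30)],p,40,roi)
    return [down(fl)],(down(near)>.9)&(down(kp)<.1)
E
cat > m1.py <<'E'
from fit import *
for c,rt,rc in(("top",(115,222,133,84),(295,225,110,95)),("side",(265,315,130,150),(315,205,100,80))):
    im,_=manip.camera(c)
    print(c,"pocket",fit(im,c,pocket_layers,np.array([488,205,-.072]),rt))
    print(c,"caliper",fit(im,c,cal_layers(),np.array([470,-185,.69]),rc,(10,10,.08)))
E
python3 m1.py
```

```text
Traceback (most recent call last):
  File "m1.py", line 4, in <module>
    print(c,"pocket",fit(im,c,pocket_layers,np.array([488,205,-.072]),rt))
                     ~~~^^^^^^^^^^^^^^^^^^^^^^^^^^^^^^^^^^^^^^^^^^^^^^^^^
  File "fit.py", line 24, in fit
    r=minimize(lambda q:cost(p0+q*sc),np.zeros(3),method="Nelder-Mead",options=dict(initial_simplex=sx,xatol=.003,fatol=1e-3,maxiter=300))
  File "fit.py", line 24, in <lambda>
    r=minimize(lambda q:cost(p0+q*sc),np.zeros(3),method="Nelder-Mead",options=dict(initial_simplex=sx,xatol=.003,fatol=1e-3,maxiter=300))
                        ~~~~^^^^^^^^^
  File "fit.py", line 19, in cost
    L,ok=layers(cam,p,roi); A=np.stack([np.ones_like(L[0])]+L,-1)[ok]; b=g[ok]
         ~~~~~~^^^^^^^^^^^
  File "fit.py", line 35, in pocket_layers
    fl=render(cam,P,p,20,roi)&render(cam,P,p,30,roi)
       ~~~~~~^^^^^^^^^^^^^^^^
  File "fit.py", line 12, in render
    uv=(proj(cam,world(b,p,z))-[x-.5,y-.5])*S-.5
        ~~~~^^^^^^^^^^^^^^^^^^
  File "h.py", line 15, in proj
    c=manip.calibration(cam);K=np.array(c["intrinsics"]);P=np.array(c["pose"])
ValueError: time passes only in moves, steps and waits
```

```bash
sed -i 's/manip.calibration(cam)/CAL[cam]/; s/^from cell import manip/from cell import manip\nCAL={k:manip.calibration(k) for k in("top","side")}/' h.py; python3 m1.py
```

```text
top pocket (np.float64(8.427321886792647), array([ 4.88392513e+02,  2.07572575e+02, -7.03330494e-02]))
top caliper (np.float64(5.374457375286726), array([ 490.15326896, -211.94693201,    0.65362777]))
side pocket (np.float64(6.511454887664595), array([ 4.86522818e+02,  2.08613691e+02, -7.01542517e-02]))
side caliper (np.float64(5.963413467746693), array([ 488.90137856, -209.51811174,    0.63437422]))
```

Both cameras agree within about 2 mm. I'll move above the knob, expected at (489,143), and open the keeper.

```bash
python3 -m creep '{"slide":[[3.7,-4.3,-1],[3.7,-4.3,-1],[3.7,-4.3,-1],[3.7,-4.3,-1],[3.7,-4.3,-1],[3.7,-4.3,-1],[3.7,-4.3,-1],[3.7,-4.3,-1]],"turn":[0,0,0,0,0,0,0,0],"claw":[0.5,0.5,0.5,0.5,0.5,0.5,0.5,0.5]}' 15; python3 -m creep '{"slide":[[4,-4.1,0],[0,0,0]],"turn":[0,0],"claw":[0.5,0.5]}'
```

```text
clock: 2.15
eef_pos: [449.9, 182.7, 324.6]
eef_rot: [3.141, 0.001, 2.86]
wrist_force: [0.2, 0.2, 0.0]
finger_gap: 47.3
finger_force: 0.0
clock: 2.4
eef_pos: [490.6, 140.9, 324.4]
eef_rot: [-3.141, 0.0, 2.856]
wrist_force: [0.3, 0.1, -0.4]
finger_gap: 46.8
finger_force: 0.0
```

```bash
python3 -m creep '{"slide":[[-0.1,0.2,-3],[0,0,-3],[0,0,-2.3],[0,0,0],[0,0,0],[0,0,0],[0,0,0]],"turn":[0,0,0,0,0,0,0],"claw":[0.5,0.5,0.5,0.5,0.05,0.05,0.05]}' 15
python3 - <<'E'
from h import *
im,_=manip.camera("side");cv2.imwrite("pics/s1.png",cv2.resize(im[280:460,240:440,::-1],None,fx=3,fy=3))
print(manip.read_state()["finger_gap"])
E
```

```text
clock: 3.28
eef_pos: [488.0, 145.4, 242.3]
eef_rot: [3.141, 0.001, 2.86]
wrist_force: [-0.9, -1.0, -0.7]
finger_gap: 20.4
finger_force: 0.0
16.39822445969341
```

View pics/s1.png

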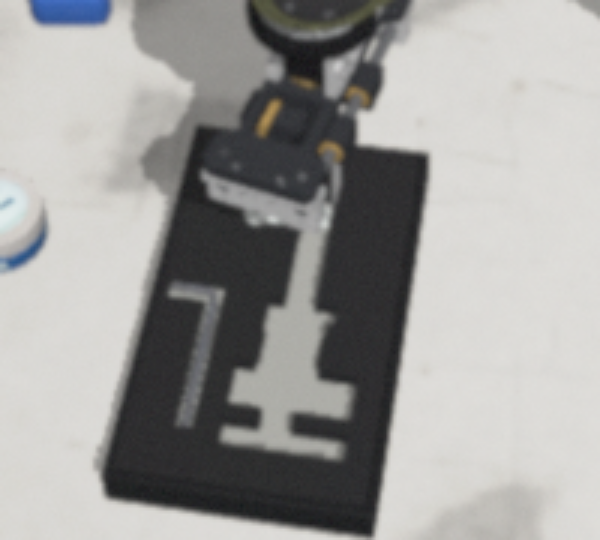

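The gripper straddles the knob, which is hidden at about crop (310,215). I'll close on it and then swing along the arc.

```bash
python3 -m creep '{"slide":[[0,0,0],[0,0,0]],"turn":[0,0],"claw":[0.05,0.05]}' 15;  python3 -m creep '{"slide":[[0.02,-0.76,0],[0.17,-0.74,0],[0.32,-0.69,0],[0.45,-0.61,0],[0.56,-0.51,0],[0.65,-0.39,0],[0.72,-0.25,0],[0.37,-0.07,0]],"turn":[0.1,0.1,0.1,0.1,0.1,0.1,0.1,0.1],"claw":[0.05,0.05,0.05,0.05,0.05,0.05,0.05,0.05]}' 15
```

```text
clock: 3.58
eef_pos: [487.7, 144.1, 241.9]
eef_rot: [-3.138, -0.001, 2.86]
wrist_force: [-6.2, -15.6, 9.2]
finger_gap: 11.5
finger_force: 15.0
clock: 4.58
eef_pos: [520.7, 104.8, 242.0]
eef_rot: [-3.141, -0.001, -2.62]
wrist_force: [-4.8, -3.1, 6.7]
finger_gap: 11.9
finger_force: 15.0
```

```bash
python3 -m creep '{"slide":[[0,0,0],[0,0,0],[0,0,3],[0,0,4],[-0.5,-4,2]],"turn":[0,0,0,0,-0.17],"claw":[0.5,0.5,0.5,0.7,0.7]}' 15;  python3 -m creep '{"slide":[[-0.5,-4,1],[-0.5,-4,0],[-0.5,-4,0],[-0.5,-4,0],[-0.5,-4,0],[-0.5,-4,0],[-0.5,-1,0],[0,0,0]],"turn":[-0.16,-0.16,-0.16,-0.16,-0.16,-0.16,-0.16,-0.16],"claw":[0.7,0.7,0.7,0.7,0.7,0.7,0.7,0.7]}'
python3 - <<'E'
from fit import *
out=[]
for c,rt in(("top",(115,222,133,84)),("side",(265,315,130,150))):
    im,_=manip.camera(c); x,y,w,h=rt
    out.append(cv2.resize(im[y:y+h,x:x+w,::-1],(390,int(390*h/w))))
    print(c,"pocket",fit(im,c,pocket_layers,np.array([487.5,208,-.07]),rt))
    for r in manip.cut_out("keeper_knob",c)[:1]: print(r["position"],onz(c,r["position"],50))
o=np.zeros((460,800,3),np.uint8);o[:out[0].shape[0],:390]=out[0];o[:out[1].shape[0],400:790]=out[1];cv2.imwrite("pics/k.png",o)
E
```

```text
clock: 5.2
eef_pos: [515.6, 66.0, 333.6]
eef_rot: [-3.141, 0.003, -2.795]
wrist_force: [0.3, 0.1, -1.1]
finger_gap: 58.6
finger_force: 0.0
clock: 6.2
eef_pos: [480.1, -185.7, 341.6]
eef_rot: [-3.142, -0.0, 2.201]
wrist_force: [0.4, -0.5, -0.2]
finger_gap: 65.8
finger_force: 0.0
top pocket (np.float64(9.787104948350217), array([ 4.88323007e+02,  2.07737105e+02, -6.69760760e-02]))
[212.4, 257.6] [[525.99946156 116.9959768   50.        ]]
side pocket (np.float64(7.808854720204434), array([ 4.86156596e+02,  2.08535108e+02, -7.70441444e-02]))
[329.9, 340.9] [[517.57643659 130.91525927  50.        ]]
```

View pics/k.png

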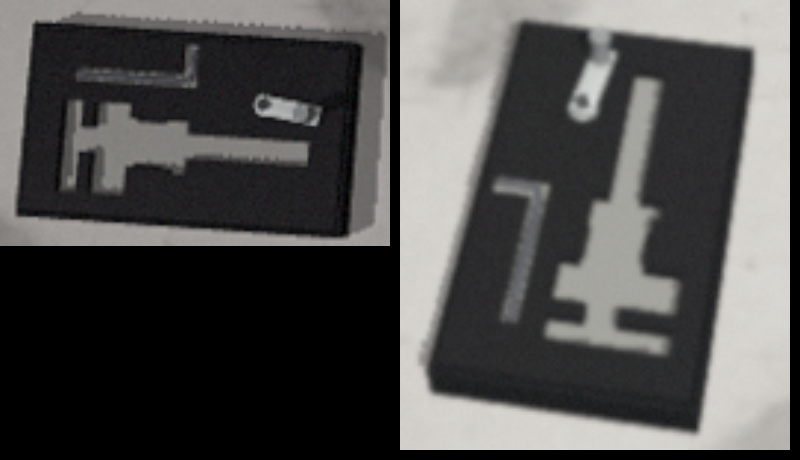

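The keeper is open at about 1.5 rad: the arm at top (285,108) points to -y and is clear of the beam's cut-out. Next, grip the caliper.

```bash
python3 -m creep '{"slide":[[-0.2,0,-4],[0,0,-4],[0,0,-3.4],[0,0,-2.3],[0,0,0]],"turn":[0.014,0,0,0,0],"claw":[0.7,0.7,0.7,0.7,0.7]}' 30; python3 -m creep '{"slide":[[0,0,0],[0,0,0],[0,0,0],[0,0,0],[0,0,0]],"turn":[0,0,0,0,0],"claw":[0.2,0.2,0.2,0.2,0.2]}' 30;
```

```text
clock: 7.02
eef_pos: [478.3, -184.5, 203.5]
eef_rot: [-3.14, -0.003, 2.226]
wrist_force: [-0.2, 0.2, 0.2]
finger_gap: 65.8
finger_force: 0.0
clock: 7.65
eef_pos: [478.6, -185.0, 205.2]
eef_rot: [3.141, 0.001, 2.224]
wrist_force: [-2.2, -0.3, 6.9]
finger_gap: 35.5
finger_force: 30.0
```

```bash
python3 -m creep '{"slide":[[0,0,2],[0,0,4],[0.2,4,2.5]],"turn":[0,0,0],"claw":[0.2,0.2,0.2]}' 30; python3 -m creep '{"slide":[[0.2,5,0],[0.2,5,0],[0.2,5,0],[0.2,5,0],[0.2,5,0],[0.2,5,0],[0.2,5,0],[0.1,3,0]],"turn":[-0.09,-0.09,-0.09,-0.09,-0.09,-0.09,-0.09,-0.094],"claw":[0.2,0.2,0.2,0.2,0.2,0.2,0.2,0.2]}' 30;python3 -m creep '{"slide":[[0,0,0],[0,0,0],[0,0,0]],"turn":[0,0,0],"claw":[0.2,0.2,0.2]}' 
python3 - <<'E'
from fit import *
o=np.zeros((600,800,3),np.uint8)
for k,c in enumerate(("top","side")):
    im,_=manip.camera(c); np.save(c+"h.npy",im)
    x,y,w,h=[(100,200,160,120),(250,270,160,200)][k]
    q=cv2.resize(im[y:y+h,x:x+w,::-1],None,fx=[2.5,2.5][k],fy=2.5)
    o[:q.shape[0],400*k:400*k+q.shape[1]]=q
cv2.imwrite("pics/hover.png",o); print(manip.read_state()["eef_pos"])
E
```

```text
clock: 8.02
eef_pos: [480.5, -145.7, 291.2]
eef_rot: [3.141, 0.001, 2.221]
wrist_force: [-0.1, 1.5, -1.7]
finger_gap: 35.1
finger_force: 30.0
clock: 9.02
eef_pos: [495.2, 237.2, 289.5]
eef_rot: [-3.141, -0.0, 1.498]
wrist_force: [0.0, -0.8, -2.0]
finger_gap: 35.3
finger_force: 30.0
clock: 9.4
eef_pos: [495.6, 234.2, 289.7]
eef_rot: [-3.141, 0.0, 1.499]
wrist_force: [-0.4, 0.3, -1.3]
finger_gap: 35.4
finger_force: 30.0
[495.68372195 234.32041069 289.73298826]
```

View pics/hover.png

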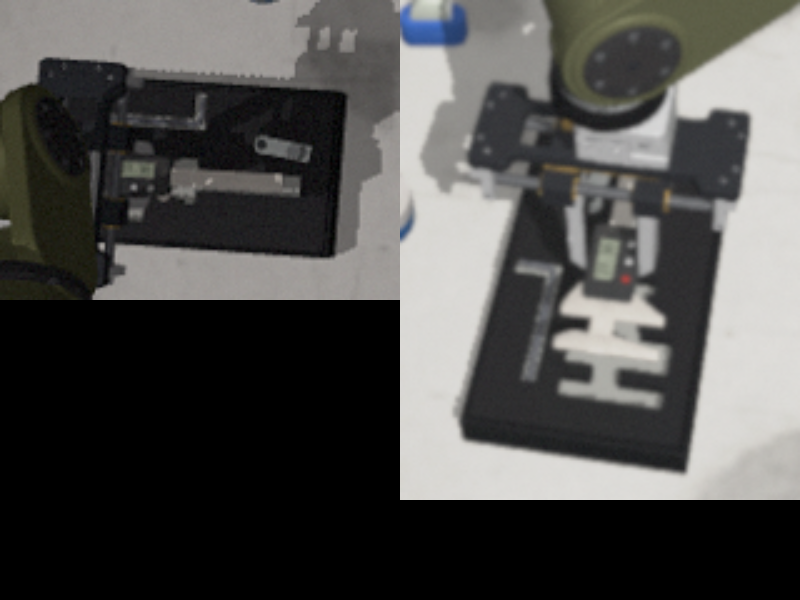

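The caliper is held the right way round above the cut-out, with its jaws at the same end. I'll lower it to just above the foam and measure there.

```bash
python3 -m creep '{"slide":[[0,0,-2.5],[0,0,-2.2],[0,0,0],[0,0,0],[0,0,0]],"turn":[0,0,0,0,0],"claw":[0.2,0.2,0.2,0.2,0.2]}' 30
cat > hov.py <<'E'
from fit import *
import sys
s=manip.read_state(); e=s["eef_pos"]; yaw=s["eef_rot"][2]-np.pi/2; zb=float(sys.argv[1]); print(np.round(e,1),yaw,s["wrist_force"])
c_,s_=np.cos(yaw),np.sin(yaw); p=np.array([e[0]-6*c_+27*s_,e[1]-6*s_-27*c_,yaw]); print("nominal cal",p)
o=np.zeros((600,800,3),np.uint8)
for k,c in enumerate(("top","side")):
    im,_=manip.camera(c); np.save(c+"h.npy",im); im=im.copy()
    x,y,w,h=[(175,240,70,55),(315,365,70,85)][k]; f=[5.7,5.7][k]
    q=cv2.resize(im[y:y+h,x:x+w,::-1],None,fx=f,fy=f,interpolation=cv2.INTER_CUBIC)
    for b in METAL:
        for pp,z,col in((p,zb+8,(0,0,255)),(np.array([487.3,208.1,-.071]),20,(0,255,0))):
            g=b if z>20 else grow(b,1.5)
            uv=(proj(c,world(g,pp,z))-[x-.5,y-.5])*f
            cv2.polylines(q,[np.round(uv).astype(int)],True,col,1)
    o[:min(600,q.shape[0]),400*k:400*k+q.shape[1]]=q[:600,:400]
cv2.imwrite(sys.argv[2],o)
E
python3 hov.py 38 pics/hov2.png
```

```text
clock: 10.12
eef_pos: [495.8, 235.1, 243.7]
eef_rot: [3.14, -0.001, 1.5]
wrist_force: [-0.1, -0.1, -2.8]
finger_gap: 35.6
finger_force: 30.0
[495.8 235.1 243.7] -0.07106473279750936 [-0.08641141 -0.09688165 -2.84573694]
nominal cal [ 4.87871735e+02  2.08578666e+02 -7.10647328e-02]
```

View pics/hov2.png

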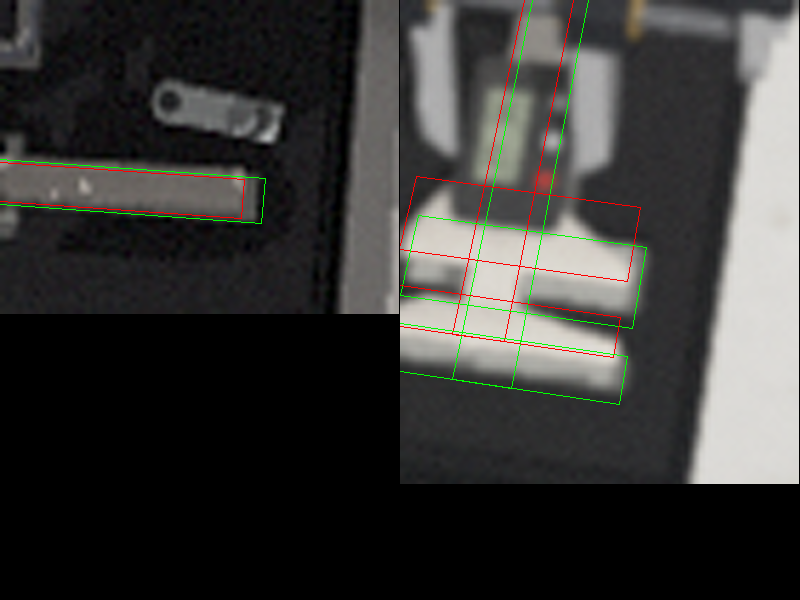

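Both views show the caliper within a few mm of the cut-out. I'll fit the relative offset numerically.

```bash
cat > rel.py <<'E'
from fit import *
import sys
zb=float(sys.argv[1]); s=manip.read_state(); e=s["eef_pos"]; yaw=s["eef_rot"][2]-np.pi/2
c_,s_=np.cos(yaw),np.sin(yaw); p=np.array([e[0]-6*c_+27*s_,e[1]-6*s_-27*c_,yaw])
PK={"top":np.array([488.35,207.65,-.0695]),"side":np.array([486.3,208.55,-.0736])}
P=[grow(b,1.5) for b in HEAD+METAL+ROLL]
for c,roi,zone in(("top",(170,240,80,60),box(-14,26,-118,-30)),("side",(290,360,110,95),box(-46,46,66,116))):
    im=np.load(c+"h.npy"); fp=PK[c]
    def L(cam,q,roi):
        fl=render(cam,P,fp,20,roi)&render(cam,P,fp,30,roi); mt=render(cam,METAL,q,zb+8,roi)|render(cam,METAL,q,zb+4,roi)
        z=render(cam,[zone],p,zb+6,roi); fl=fl&(1-mt)
        return [down(fl),down(mt)],down(z)>.9
    for d in(0,3,-3):
        f,q=fit(im,c,L,p+[d,d,0],roi,(4,4,.03)); print(c,round(f,2),np.round(q,3),"cal-pocket in pocket axes",np.round(np.array([[np.cos(fp[2]),np.sin(fp[2])],[-np.sin(fp[2]),np.cos(fp[2])]])@(q-fp)[:2],2),round(q[2]-fp[2],4))
E
python3 rel.py 38.5
```

```text
top 5.59 [ 4.89403e+02  2.09327e+02 -4.60000e-02] cal-pocket in pocket axes [0.93 1.75] 0.0234
top 5.59 [ 4.89437e+02  2.09180e+02 -4.60000e-02] cal-pocket in pocket axes [0.98 1.6 ] 0.023
top 5.59 [ 4.89448e+02  2.09533e+02 -4.70000e-02] cal-pocket in pocket axes [0.96 1.95] 0.0229
side 15.26 [ 4.84728e+02  2.12289e+02 -9.70000e-02] cal-pocket in pocket axes [-1.84  3.61] -0.0238
side 15.69 [ 4.86085e+02  2.12230e+02 -8.50000e-02] cal-pocket in pocket axes [-0.48  3.65] -0.0117
side 15.28 [ 4.83240e+02  2.12737e+02 -1.20000e-01] cal-pocket in pocket axes [-3.36  3.95] -0.0461
```

```bash
cat > dep.py <<'E'
from fit import *
def cloud(c,n=6):
    D=np.stack([manip.camera(c)[1] for _ in range(n)]); D[D==0]=np.nan; d=np.nanmedian(D,0)
    v,u=np.mgrid[:480,:640]; uv=np.c_[u.ravel(),v.ravel()]
    return bydepth(c,uv,d).reshape(480,640,3)
s=manip.read_state(); e=s["eef_pos"]; yaw=s["eef_rot"][2]-np.pi/2
c_,s_=np.cos(yaw),np.sin(yaw); p=np.array([e[0]-6*c_+27*s_,e[1]-6*s_-27*c_,yaw])
for c in("top","side"):
    W=cloud(c); np.save(c+"W.npy",W); q=(W[...,:2]-p[:2])@np.array([[c_,-s_],[s_,c_]]); z=W[...,2]
    def st(n,a,b,cc,d,lo=-9,hi=99):
        m=(q[...,0]>a)&(q[...,0]<b)&(q[...,1]>cc)&(q[...,1]<d)&(z>lo)&(z<hi)
        if m.sum(): print(c,n,m.sum(),"z med",np.median(z[m]).round(1),"sd",z[m].std().round(2), "x",np.percentile(q[m][:,0],[1,50,99]).round(1),"y",np.percentile(q[m][:,1],[1,50,99]).round(1))
    st("foam",40,60,-60,60); st("foam2",-60,-45,-60,60)
    st("beam near tail",2,10,-98,-70,36,60); st("beam",-6,18,-130,-40,37,60); st("jaws",-45,45,64,130,37,60); st("lastjaw",-45,45,84,130,37,60); st("floor",-45,45,64,130,10,25)
E
python3 dep.py
```

```text
top foam 355 z med 29.6 sd 1.58 x [40.3 50.7 59.8] y [-59.3  -6.8  53.4]
top foam2 275 z med 29.3 sd 1.52 x [-59.7 -52.3 -45.2] y [-58.8  -5.3  51.1]
top beam near tail 40 z med 45.2 sd 1.12 x [2.5 6.  9.9] y [-96.7 -82.3 -70.3]
top beam 179 z med 45.3 sd 0.94 x [ 0.3  8.1 16. ] y [-101.4  -72.3  -41.2]
side foam 335 z med 30.8 sd 1.8 x [40.4 50.7 59.7] y [-16.8  24.7  59.4]
side foam2 333 z med 30.8 sd 1.42 x [-59.9 -52.6 -45.3] y [-28.5  17.5  58.8]
side beam 1 z med 45.1 sd 0.0 x [13.4 13.4 13.4] y [-41.1 -41.1 -41.1]
side jaws 609 z med 46.0 sd 1.1 x [-35.4   1.9  32.9] y [ 64.2  85.9 105.2]
side lastjaw 309 z med 45.7 sd 1.08 x [-35.7   2.4  32.8] y [ 85.2  99.1 105.5]
side floor 272 z med 20.7 sd 0.93 x [-37.8  -6.5  34.4] y [64.3 92.5 99.2]
```

```bash
python3 -m creep '{"slide":[[-0.12,-0.21,-0.5],[0,0,0],[0,0,0]],"turn":[-0.008,0,0],"claw":[0.2,0.2,0.2]}' 30
python3 dep.py | grep -E "beam|jaw"; python3 - <<'E'
from h import *
for c in("top","side"): np.save(c+"h.npy",manip.camera(c)[0])
E
python3 rel.py 33
```

```text
clock: 11.2
eef_pos: [494.4, 233.0, 237.6]
eef_rot: [-3.141, 0.0, 1.492]
wrist_force: [0.3, 0.8, -2.4]
finger_gap: 35.4
finger_force: 30.0
top beam near tail 39 z med 40.0 sd 0.91 x [2.3 6.  9.8] y [-97.6 -83.7 -71.7]
top beam 179 z med 39.9 sd 0.88 x [ 0.1  8.  16.1] y [-101.5  -72.1  -41. ]
side jaws 598 z med 41.0 sd 1.01 x [-36.1   1.6  32.6] y [ 64.5  84.9 105.1]
side lastjaw 303 z med 40.8 sd 0.99 x [-36.3   1.8  32.5] y [ 84.7  98.9 105.3]
top 5.45 [ 4.86852e+02  2.07551e+02 -5.40000e-02] cal-pocket in pocket axes [-1.49 -0.2 ] 0.0155
top 5.44 [ 4.87315e+02  2.07525e+02 -7.20000e-02] cal-pocket in pocket axes [-1.02 -0.2 ] -0.0021
top 5.45 [ 4.87536e+02  2.07551e+02 -7.20000e-02] cal-pocket in pocket axes [-0.81 -0.16] -0.0021
side 14.94 [ 4.82492e+02  2.10580e+02 -1.14000e-01] cal-pocket in pocket axes [-3.95  1.74] -0.0408
side 15.25 [ 4.85024e+02  2.10190e+02 -8.50000e-02] cal-pocket in pocket axes [-1.39  1.54] -0.0113
side 15.4 [ 4.86138e+02  2.09738e+02 -7.00000e-02] cal-pocket in pocket axes [-0.25  1.17] 0.004
```

```bash
python3 -m creep '{"slide":[[0.08,0,-0.2],[0,0,0],[0,0,-0.15],[0,0,0]],"turn":[0.005,0,0,0],"claw":[0.2,0.2,0.2,0.2]}' 40;python3 -m creep '{"slide":[[0,0,-0.1],[0,0,0],[0,0,-0.1],[0,0,0]],"turn":[0,0,0,0],"claw":[0.2,0.2,0.2,0.2]}' 
```

```text
clock: 12.4
eef_pos: [495.1, 233.0, 234.0]
eef_rot: [-3.141, 0.0, 1.497]
wrist_force: [0.2, -0.3, -1.9]
finger_gap: 35.2
finger_force: 40.0
clock: 12.9
eef_pos: [495.2, 233.0, 232.4]
eef_rot: [3.141, -0.0, 1.497]
wrist_force: [-3.4, 0.8, 4.6]
finger_gap: 35.5
finger_force: 40.0
```

```bash
python3 -m creep '{"slide":[[0,0,-0.1],[0,0,0],[0,0,-0.1],[0,0,0]],"turn":[0,0,0,0],"claw":[0.2,0.2,0.2,0.2]}'; python3 dep.py | grep -E "beam|jaw"
```

```text
clock: 13.4
eef_pos: [495.0, 233.0, 229.8]
eef_rot: [-3.141, 0.0, 1.497]
wrist_force: [-2.8, 1.5, -1.0]
finger_gap: 35.4
finger_force: 40.0
top beam near tail 1 z med 36.4 sd 0.0 x [7.5 7.5 7.5] y [-94.7 -94.7 -94.7]
```

The force dropped after a 6 N peak, so the caliper is past the lips. I'll release it and press from above with closed fingers.

```bash
python3 -m creep '{"slide":[[-0.03,0,0],[0,0,0],[0,0,0],[0,0,0],[0,0,2],[0,0.3,0.5],[0,0,0],[0,0,0]],"turn":[0,0,0,0,0,0,0,0],"claw":[0.2,0.6,0.6,0.6,0.6,0,0,0]}' 20; python3 -m creep '{"slide":[[0,0,0],[0,0,0],[0,0,0],[0,0,-0.6],[0,0,-0.6],[0,0,-0.5],[0,0,0]],"turn":[0,0,0,0,0,0,0],"claw":[0,0,0,0,0,0,0]}'
```

```text
clock: 15.0
eef_pos: [494.7, 236.0, 254.5]
eef_rot: [-3.141, 0.0, 1.497]
wrist_force: [-0.2, -0.5, 0.1]
finger_gap: 30.0
finger_force: 0.0
clock: 15.88
eef_pos: [494.8, 236.0, 237.6]
eef_rot: [-3.141, 0.0, 1.497]
wrist_force: [0.3, -0.2, -1.0]
finger_gap: 0.5
finger_force: 0.0
```

```bash
python3 -m creep '{"slide":[[0,0,-0.2],[0,0,0],[0,0,-0.2],[0,0,0]],"turn":[0,0,0,0],"claw":[0,0,0,0]}'; python3 -m creep '{"slide":[[0,0,-0.15],[0,0,0],[0,0,-0.1],[0,0,0]],"turn":[0,0,0,0],"claw":[0,0,0,0]}'
```

```text
clock: 16.38
eef_pos: [494.8, 236.0, 234.1]
eef_rot: [3.142, -0.0, 1.497]
wrist_force: [0.8, -0.6, 0.6]
finger_gap: 0.8
finger_force: 0.1
clock: 16.88
eef_pos: [494.9, 236.0, 232.3]
eef_rot: [3.141, -0.0, 1.497]
wrist_force: [-2.6, -0.6, 8.9]
finger_gap: 0.5
finger_force: 4.6
```

```bash
python3 -m creep '{"slide":[[0,0,-0.1],[0,0,0],[0,0,-0.1],[0,0,0]],"turn":[0,0,0,0],"claw":[0,0,0,0]}'; python3 -m creep '{"slide":[[0,0,-0.1],[0,0,0],[0,0,0]],"turn":[0,0,0],"claw":[0,0,0]}'
```

```text
clock: 17.38
eef_pos: [495.1, 236.1, 231.4]
eef_rot: [3.14, -0.0, 1.497]
wrist_force: [-7.2, -2.6, 22.1]
finger_gap: 0.6
finger_force: 10.9
clock: 17.75
eef_pos: [495.1, 236.1, 231.3]
eef_rot: [3.14, -0.001, 1.497]
wrist_force: [-11.8, -5.4, 33.3]
finger_gap: 0.5
finger_force: 16.7
```

```bash
python3 -m creep '{"slide":[[0,0,3],[0,0,4],[0,-5,3],[0,-6,0],[0,-6,0],[0,-6,0],[0,-6,0],[0,0,0]],"turn":[0,0,0,0,0,0,0,0],"claw":[0,0,0,0,0,0,0,0]}'
python3 - <<'E'
from fit import *
o=np.zeros((600,800,3),np.uint8)
for k,c in enumerate(("top","side")):
    im,_=manip.camera(c); np.save(c+"h.npy",im)
    x,y,w,h=[(115,222,133,84),(265,315,130,150)][k]
    q=cv2.resize(im[y:y+h,x:x+w,::-1],None,fx=3,fy=3,interpolation=cv2.INTER_CUBIC)
    o[:q.shape[0],400*k:400*k+q.shape[1]]=q
cv2.imwrite("pics/home.png",o)
E
python3 - <<'E'
from fit import *
P={"top":np.array([488.35,207.65,-.0695]),"side":np.array([486.3,208.55,-.0736])}
for c in("top","side"):
    D=np.stack([manip.camera(c)[1] for _ in range(6)]);D[D==0]=np.nan
    v,u=np.mgrid[:480,:640];W=bydepth(c,np.c_[u.ravel(),v.ravel()],np.nanmedian(D,0)).reshape(480,640,3)
    p=P[c];c_,s_=np.cos(p[2]),np.sin(p[2]);q=(W[...,:2]-p[:2])@np.array([[c_,-s_],[s_,c_]]);z=W[...,2]
    for n,b in(("foam",(-56,-42,-60,60)),("tail",(1,11,-98,-60)),("midbeam",(1,11,-50,-6)),("head",(-6,18,6,54)),("jaw+x",(18,33,52,71)),("jaw-x",(-33,-16,52,71)),("last+x",(15,33,91,99)),("last-x",(-33,-8,91,99))):
        m=(q[...,0]>b[0])&(q[...,0]<b[1])&(q[...,1]>b[2])&(q[...,1]<b[3]); print(c,n,m.sum(),np.nanmedian(z[m]).round(2),np.nanstd(z[m]).round(2))
E
```

```text
clock: 18.75
eef_pos: [494.6, -57.2, 328.5]
eef_rot: [-3.141, 0.0, 1.492]
wrist_force: [-1.2, 1.7, -0.5]
finger_gap: 0.7
finger_force: 0.0
top foam 291 29.76 1.22
top tail 51 27.36 0.76
top midbeam 77 27.4 1.01
top head 199 31.94 0.88
top jaw+x 49 27.6 3.29
top jaw-x 63 26.23 3.9
top last+x 27 27.75 1.51
top last-x 40 27.38 3.46
side foam 411 30.75 1.27
side tail 79 29.2 0.99
side midbeam 102 28.63 0.89
side head 287 33.13 1.08
side jaw+x 67 29.09 2.03
side jaw-x 67 28.26 3.7
side last+x 41 28.19 0.86
side last-x 46 28.22 0.65
```

View pics/home.png

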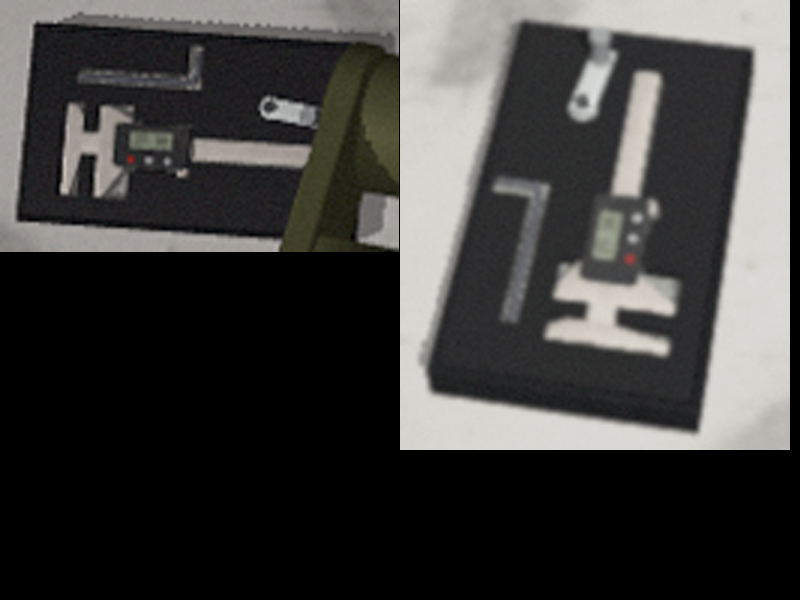

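The caliper is home and level: head top 2.3 mm above the foam (expected 2) and beam about 2 mm below it at both ends. Now I'll pinch the knob again and close the keeper.

```bash
python3 -m creep '{"slide":[[0.9,5.4,0],[0.9,5.4,0],[0.84,5.3,0],[0,0,0]],"turn":[0,0,0,0],"claw":[0.5,0.5,0.5,0.5]}' 15; python3 -m creep '{"slide":[[0,0,-4],[0,0,-3],[0,0,-1.6],[0,0,0],[0,0,0],[0,0,0],[0,0,0],[0,0,0]],"turn":[0,0,0,0,0,0,0,0],"claw":[0.5,0.5,0.5,0.5,0.05,0.05,0.05,0.05]}' 15; python3 -m creep '{"slide":[[0,0,0],[0,0,0]],"turn":[0,0],"claw":[0.05,0.05]}' 15
```

```text
clock: 19.95
eef_pos: [521.2, 109.7, 328.5]
eef_rot: [-3.141, -0.0, 1.501]
wrist_force: [-0.4, -0.4, 0.4]
finger_gap: 36.6
finger_force: 0.0
clock: 20.95
eef_pos: [521.2, 107.0, 242.9]
eef_rot: [-3.141, 0.0, 1.497]
wrist_force: [-1.9, -1.0, 2.1]
finger_gap: 12.0
finger_force: 15.0
clock: 21.2
eef_pos: [521.3, 107.0, 242.8]
eef_rot: [3.141, 0.0, 1.497]
wrist_force: [-1.5, -2.4, 4.3]
finger_gap: 11.9
finger_force: 15.0
```

```bash
python3 -m creep '{"slide":[[-0.37,0.07,0],[-0.72,0.25,0],[-0.65,0.39,0],[-0.56,0.51,0],[-0.45,0.61,0],[-0.32,0.69,0],[-0.17,0.74,0],[-0.02,0.76,0]],"turn":[-0.15,-0.18,-0.18,-0.18,-0.18,-0.18,-0.18,-0.18],"claw":[0.05,0.05,0.05,0.05,0.05,0.05,0.05,0.05]}' 15; python3 -m creep '{"slide":[[0,0.1,0],[0,0.1,0],[0,0,0]],"turn":[0,0,0],"claw":[0.05,0.05,0.05]}'
```

```text
clock: 22.2
eef_pos: [489.8, 146.4, 243.0]
eef_rot: [3.139, -0.005, 0.082]
wrist_force: [19.3, -29.7, -8.4]
finger_gap: 15.3
finger_force: 15.0
clock: 22.58
eef_pos: [490.0, 147.0, 242.9]
eef_rot: [3.137, -0.004, 0.087]
wrist_force: [15.1, -28.4, -3.7]
finger_gap: 16.2
finger_force: 15.0
```

It's against the stop. I'll ease off, release and retreat.

```bash
python3 -m creep '{"slide":[[0,-0.2,0],[0,0,0],[0,0,0],[0,0,0],[0,0,3],[0,0,4],[-2,-4,4],[0,-5,0]],"turn":[0,0,0,0,0,0,0,0],"claw":[0.05,0.5,0.5,0.5,0.5,0.5,0.5,0.5]}' 15; python3 -m creep '{"slide":[[0,-6,0],[0,-6,0],[0,-6,0],[0,-5,0],[0,0,0]],"turn":[0,0,0,0,0],"claw":[0.5,0.5,0.5,0.5,0.5]}'
python3 - <<'E'
from fit import *
P={"top":np.array([488.35,207.65,-.0695]),"side":np.array([486.3,208.55,-.0736])}
o=np.zeros((600,800,3),np.uint8)
for k,c in enumerate(("top","side")):
    im,d=manip.camera(c)
    x,y,w,h=[(115,222,133,84),(265,315,130,150)][k]
    q=cv2.resize(im[y:y+h,x:x+w,::-1],None,fx=3,fy=3,interpolation=cv2.INTER_CUBIC)
    for b in(box(20-64+21+4,20+4+0,-73,-57),): # closed arm: pocket x from -3 to 44
        uv=(proj(c,world(box(-3,52,-73,-57),P[c],36.5))-[x-.5,y-.5])*3
        cv2.polylines(q,[np.round(uv).astype(int)],True,(0,0,255),1)
    o[:q.shape[0],400*k:400*k+q.shape[1]]=q
    for n in("tape_roll","wax_tin","tape_dispenser"):
        for r in manip.cut_out(n,c)[:1]: print(c,n,np.round(r["position"]))
    D=np.stack([manip.camera(c)[1] for _ in range(6)]);D[D==0]=np.nan
    v,u=np.mgrid[:480,:640];W=bydepth(c,np.c_[u.ravel(),v.ravel()],np.nanmedian(D,0)).reshape(480,640,3)
    p=P[c];c_,s_=np.cos(p[2]),np.sin(p[2]);q=(W[...,:2]-p[:2])@np.array([[c_,-s_],[s_,c_]]);z=W[...,2]
    for n,b in(("foam",(-56,-42,-60,60)),("tail",(1,11,-98,-80)),("midbeam",(1,11,-40,-6)),("head",(-6,18,6,54)),("last+x",(15,33,91,99))):
        m=(q[...,0]>b[0])&(q[...,0]<b[1])&(q[...,1]>b[2])&(q[...,1]<b[3]); print(c,n,np.nanmedian(z[m]).round(2))
cv2.imwrite("pics/end.png",o)
E
```

```text
clock: 23.58
eef_pos: [468.0, 57.0, 355.4]
eef_rot: [3.142, -0.005, 0.089]
wrist_force: [0.1, 0.3, -0.7]
finger_gap: 46.8
finger_force: 0.0
clock: 24.2
eef_pos: [468.3, -175.1, 352.4]
eef_rot: [-3.141, 0.0, 0.083]
wrist_force: [0.7, 0.1, 0.5]
finger_gap: 47.1
finger_force: 0.0
top tape_roll [368. 181.]
top wax_tin [198. 187.]
top tape_dispenser [286. 189.]
top foam 29.74
top tail 27.24
top midbeam 27.42
top head 31.88
top last+x 27.63
side tape_roll [274. 222.]
side tape_dispenser [262. 281.]
side foam 30.93
side tail 28.5
side midbeam 28.34
side head 33.14
side last+x 28.26
```

View pics/end.png

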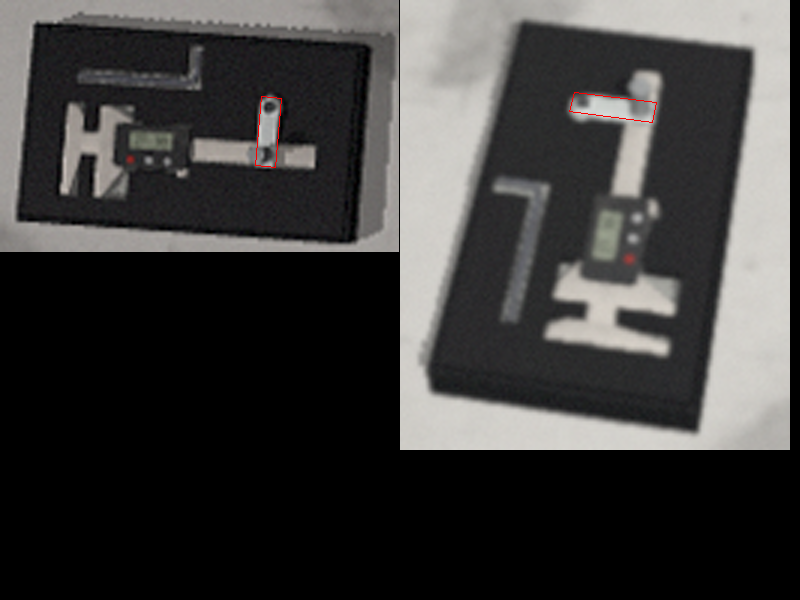

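The keeper arm matches the drawn closed position in both views, at top (268,130) and side (612,108). The caliper is level and home, so I'm handing in.

```bash
python3 -c "
from cell import manip
print(manip.sign_off())"
```

```text
the job is handed in; nothing more can be done
None
```

The caliper is pressed home and level in its cut-out with the keeper swung back across it to the stop; the arm never went near the tape roll, tin or dispenser, and the job was handed in at about 25 s (no verdict was returned).

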